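# Swap the wax moulds and hold the fresh one on the injector nozzle

## Robot

A 7-joint arm with a two-finger parallel gripper is mounted at the origin on a cart in front of the work surface, level with it; the furniture and walls round the work are solid. World frame = base frame: x ahead of the robot, y to its left, z up, the work surface at z = 0. Lengths are in m, angles in degrees, forces in N, time in s.
With the tool pointing down it reaches from about 0.425 to 0.875 m from the base axis. Payload 4.7 kg.
Tool frame: the origin (TCP) lies midway between the tips of the shut fingers; the grasp point (between the pads) lies 19 mm behind it (env.grip_point_offset is the distance from the TCP to the grasp point, in m); z points along the fingers, y is the line along which they close (so a half turn about z gives the same grasp; the last joint's range is limited). The gripper opens to 87 mm and grips with 3 to 60 N. Pads are 19 mm wide; open, the fingers measure 117 mm over their backs; the gripper's body (75 mm by 190 mm) begins 51 mm behind the grasp point.
Start: joints at [-67.374, 18.392, -4.016, 83.108, 1.295, 78.541, -3.26], TCP at [0.242, 0.603, 0.223] pointing down, gripper open.
Joint ranges: [-163.93, 163.93], [-17.29, 119.83], [-79.2, 71.16], [3.27, 140.29], [-89.18, 269.18], [5.43, 117.66], [-154.24, 154.24]. Speed limits (degrees/s): [147.25, 147.25, 180, 180, 180, 180, 180].

## Interface

Orientations are given as [roll, pitch, yaw] about the fixed x, y, z axes, in that order (R = Rz(yaw) Ry(pitch) Rx(roll)).
In Python, from cell import env gives the robot as it stands.
- The arm moves only by the shell command python3 -m jog 'ROWS' [FORCE]. ROWS is JSON, a list of rows, each a list of 7 numbers: the shift along the tool's x, y, z in m, then the turn, a rotation vector about the tool's x, y, z in rad, then the finger opening in m, from 0 to 0.087. A call has 1 to 12 rows; each row shifts and turns the commanded pose from where the row before left it, along the tool's axes as they then stand; what a row does not reach is not made up. A row lasts 1/12 s, in which the tool goes at most 41.7 mm and 7.16 degrees, less where a joint would pass 70% of its speed; a pose out of reach is approached as far as the arm can. A call is refused whole if a number of a shift passes 0.0417 or a number of a turn 0.125, either way. A call with a gripper value outside its range is refused whole. The fingers move at their own pace and stop on an object; FORCE is the grip in N (left out, the last holds). Time passes only in rows, so rows that do not move let the fingers close. It gives the time, the measured TCP pose, the force, the opening and the grip force at its end, in the units of the state.
- env.get_obs(): the state, without advancing time (a new reading comes with each control period).
- env.read_camera(name): name is "side" or "top" or "wrist"; returns the picture (480x640x3 uint8, blue, green, red); there is no depth.
- env.get_calibration(name): a dict with "fov_y" (degrees; the focal length in pixels is half the picture's height over the tangent of half this angle, whatever the lens; pixels are square), "cx", "cy" (the principal point, pixels), "k1" (the pictures are not rectified: a ray, as slopes to the right and down, at radius r is drawn at 1 + k1 r^2 times it, then the intrinsics apply), "pose" (4x4, takes a point from camera to world coordinates). Camera axes: x right, y up, looking along -z (the intrinsics and any distortion apply to the point x, -y, -z); pixel columns grow to the right and rows downward; lengths in m; the calibration is good to about 2 mm. A picture is of the moment at which its call begins: read the wrist's pose just before it. get_calibration takes no time and is no camera call; for the wrist camera it gives the pose at the moment of the call.
- env.sign_off(): hands the job in; it is judged then, once.
The state is a dict: "time_s": time; "qpos": joint angles; "joint_velocities": joint speeds; "effort": joint torques, N m; "tool_pos": TCP position; "tool_rot": TCP orientation; "force": force on the tool from outside, world axes, zero at the start; "wrist_torque": the same for the moment, N m; "grip_width": finger opening in m; "grasp_force": force on a finger pad.
Only numpy, scipy, OpenCV 4.12 (cv2) and the standard library are available. Lean on these libraries where they do the work, as an engineer would, in place of code of your own. Each camera call takes 0.05 s, during which the arm holds its last target. There are 200 camera calls.

## Task

The blue mould standing on the wax injector's table has just been shot and must cool, and the pink one in the finned chill block has cooled and is next: swap the two, so that the blue mould stands fully home in the chill block's slot and the pink one on the injector's table, parking one on the free bench on the way. Then grip the pink mould by its two metal plates and push it straight onto the spring-loaded nozzle, nozzle in its sprue hole, until the red ring on the nozzle just reaches the collar, about 6 mm of its 10 mm travel (valve open, but not jammed against the stop). Finish while still gripping and holding it there, and leave the other things on the bench where they are.

Things in the scene. Friction and masses are not known exactly. Their poses are not given: they have to be found in the camera images.
- injector: fixed wax injector: steel pot 160 mm across on a grey base, 205 mm high (gauge to 250), brass outlet and nozzle in front, mould table before it. Origin: on the bench under the unpressed nozzle's tip. x: level, along the nozzle from tip into the pot (the way to push); z up. Nozzle axis at z = 87 mm; outlet begins at x = +22, pot and base front at +92, pot axis at +175 mm.
- nozzle (a joint): travel of the nozzle into the injector: 0 = out at rest, grows as it is pushed in along the injector's +x, stop at 0.010 m. Spring: about 2 N to start, 7 N at 6 mm, 10 N at 10 mm; it springs back when released.
- nozzle_tip (a point): front end of the brass nozzle, on its axis; it moves with the nozzle. The nose is 8 mm thick with a tapered end 4.4 mm across. A thin red ring round the stem, its back edge 16 mm behind the tip, reaches the steel collar when the nozzle is 6 mm in.
- table_top (a point): point on the top of the injector's mould table (63 mm above the bench), midway between its rails, 55 mm before the unpressed nozzle tip; axes as the injector's. The table runs from x = -67 to +73 mm of this point, 56 mm wide; guide rails 5 mm high along both sides, 39 mm apart inside, 49 mm outside.
- chill_block: finned aluminium chill block, fixed, 94 x 94 mm, with one mould slot along its x axis. Origin: centre of its underside on the bench; z up. Slot floor at z = 14 mm; slot 39 mm wide (y) between walls that rise 12 mm above the floor, 79 mm long (x) between end lips 6 mm high; the fins outside the walls reach 9 mm above the floor.
- slot_floor (a point): centre of the slot's floor in the chill block, axes as the chill block's.
- blue_mould: the mould just shot: blue rubber between two aluminium plates, 73 mm long (x), 34 mm thick over the plates (y), 48 mm high (z), 0.11 to 0.22 kg, standing on a long edge. Origin: centre of its underside; z up. The sprue end is +x and faces the nozzle at the start, 12 to 25 mm clear of it. The plates are its +y and -y faces. It may stand either way round in the chill block.
- pink_mould: the next mould: the same with pink rubber, 73 x 34 x 48 mm, 0.11 to 0.22 kg, same origin and axes. Starts in the chill block's slot, sprue end (+x) away from the robot. Sprue hole: round, 13 mm across, 6 mm deep, in the middle of the +x end face, 24 mm above the underside: on the nozzle's axis when the mould stands on the table.
- pink_mould_sprue (a point): centre of the floor of the pink mould's sprue hole: 30.5 mm along +x from the mould's middle, 24 mm above its underside. The nozzle tip bears here; the nozzle goes in as far as this point is pushed past the resting tip.
- brass_tin: bystander: shallow brass tin, 83 x 104 x 36 mm, origin at the centre of its underside. It stands on the other side of the injector from the chill block.
- jar_blue: bystander: blue jar with white lid, 50 mm across, 54 mm high, origin at the centre of its underside.
- jar_black: bystander: cream jar with black lid, 44 mm across, 48 mm high, origin at the centre of its underside.
- ring_box: bystander: navy blue ring box, 45 x 50 x 34 mm, origin at the centre of its underside.
- pliers: bystander: small pliers with blue grips lying flat, 53 x 136 x 10 mm, long along y, origin at the centre of the underside.
- loupe: bystander: folding loupe, 22 x 34 x 16 mm, origin at the centre of its underside.
Not all that is in view belongs to the job. What is shaped like the blue_mould but orange is not meant.

How it is judged (in metres and radians):
On the way, in this order (a step that is already met when the one before it is completed fails the run):
1. the blue mould stands fully home in the chill block's slot, let go of, with the nozzle out (z of blue_mould in the frame of slot_floor between -0.003 and 0.003 m and horizontal distance between blue_mould and slot_floor below 0.006 m and angle between the x axis of blue_mould and the x axis of chill_block, either way round below 0.12 rad and angle between blue_mould's own z axis and vertical below 0.1 rad and contact force between each of the arm, the fingers and blue_mould below 0.1 N and value of joint nozzle below 0.002 m), for 0.2 s.
2. the gripped pink mould has pushed the nozzle in 4 to 8 mm (value of joint nozzle between 0.004 and 0.008 m and contact force between pink_mould and nozzle above 3 N and contact force between the fingers and pink_mould above 3 N), for 0.2 s.
At the end, for the whole second after the job is handed in: The gripped pink mould (over 3 N) holds the nozzle 4 to 8 mm in (over 3 N), sprue floor within 6 mm of the tip, in line to 0.12 rad, upright to 0.1, still; the blue mould stands untouched in the chill slot, within 3 mm of its floor, 6 mm of its centre, in line to 0.12 rad, upright to 0.1, still (all of step 2 and distance between pink_mould_sprue and nozzle_tip below 0.006 m and angle between the x axis of pink_mould and the x axis of injector, either way round below 0.12 rad and angle between each of pink_mould, blue_mould's own z axis and vertical below 0.1 rad and linear speed of each of pink_mould, blue_mould below 0.01 m/s and z of blue_mould in the frame of slot_floor between -0.003 and 0.003 m and horizontal distance between blue_mould and slot_floor below 0.006 m and angle between the x axis of blue_mould and the x axis of chill_block, either way round below 0.12 rad and contact force between the fingers and blue_mould below 0.1 N); the arm keeps its last pose, push and grip.
It fails at once if the blue mould is pushed onto the nozzle again (contact force between blue_mould and nozzle above 1 N and value of joint nozzle above 0.003 m).
It fails at once if a mould falls over (angle between any of blue_mould, pink_mould's own z axis and vertical above 0.8 rad).
It fails at once if a bystander is shifted by more than 30 mm (distance of any of brass_tin, jar_blue, jar_black, ring_box, pliers, loupe from where it was at the start of the episode above 0.03 m).
It also fails if it takes over 72 s, if anything falls off the work surface, if the arm or the gripper's body presses on something with over 40 N, if the wrist force passes 120 N, or if a joint passes its speed limit or range.

## Working session

There is one attempt and no reset: what is moved stays moved. The work goes in short steps, Python scripts to look and compute and a shell command to move; the robot and the scene stay as the last step left them, time stands still between calls to the robot, and variables do not carry over. Pictures are saved under pics/ and viewed, at most 10 in all, crops included, and the job is handed in when it is done.

```bash
ls; mkdir -p pics; python3 - <<'E'
from cell import env
import cv2,json
for n in("side","top","wrist"):
    c=env.get_calibration(n);print(n,c["fov_y"],c["cx"],c["cy"],c["k1"],c["pose"].__repr__())
    cv2.imwrite(f"pics/{n}0.png",env.read_camera(n))
o=env.get_obs();print(o)
E
```

```text
pics
side 47.68420687617877 326.70054471932445 241.6645168380125 0.006656710565687942 array([[-0.99790612,  0.04967388, -0.04142328,  0.51457095],
       [-0.06314484, -0.60955209,  0.79022717,  1.01514941],
       [ 0.014004  ,  0.79118819,  0.61141241,  0.87926192],
       [ 0.        ,  0.        ,  0.        ,  1.        ]])
top 55.396066119186585 315.9020926045058 237.3473118505 -0.09018545286838585 array([[ 0.01220836,  0.98620932, -0.16505191,  0.39314958],
       [-0.99991701,  0.0127201 ,  0.00204384, -0.01218581],
       [ 0.00411513,  0.16501326,  0.98628276,  1.08256084],
       [ 0.        ,  0.        ,  0.        ,  1.        ]])
wrist 59.971720380540155 317.4290132100643 241.21120889572052 -0.09985730141147582 array([[ 0.37175192, -0.88737534, -0.27270043,  0.16658691],
       [ 0.9283282 ,  0.3544964 ,  0.1119779 ,  0.63428142],
       [-0.00269511, -0.2947835 ,  0.95556027,  0.38381806],
       [ 0.        ,  0.        ,  0.        ,  1.        ]])
{'time_s': 0.15, 'qpos': array([-67.37490816,  18.42849001,  -4.01521071,  83.15889104,
         1.29308798,  78.54143482,  -3.25958582]), 'joint_velocities': array([-0.0040987 , -0.1093937 ,  0.02950492, -0.17181596, -0.00421971,
       -0.00577016, -0.01881592]), 'effort': array([-4.41956608e-04, -4.91798866e+01, -4.04860843e-01, -3.12877357e+01,
       -6.40423223e-02,  4.06337832e-02,  1.18539701e-04]), 'tool_pos': array([0.24144978, 0.60303641, 0.22172154]), 'tool_rot': array([-1.79916294e+02,  3.34203989e-03,  1.58184034e+02]), 'force': array([0.07579038, 0.50597516, 0.36835218]), 'wrist_torque': array([0.0310692 , 0.02596696, 0.0161545 ]), 'grasp_force': 0.0, 'grip_width': 0.0870292619064795}
```

View pics/top0.png

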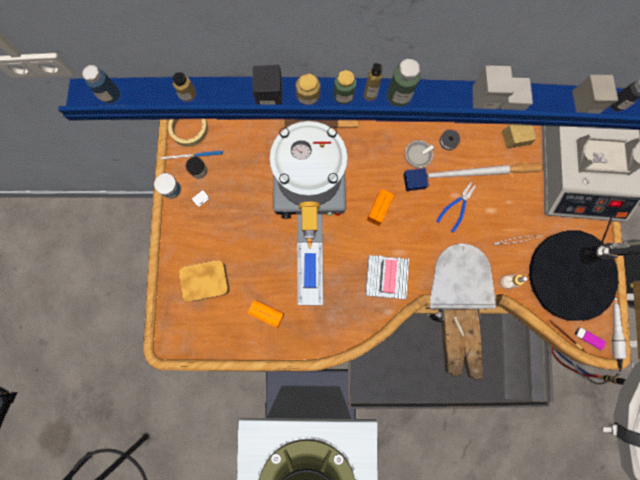

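View pics/side0.png

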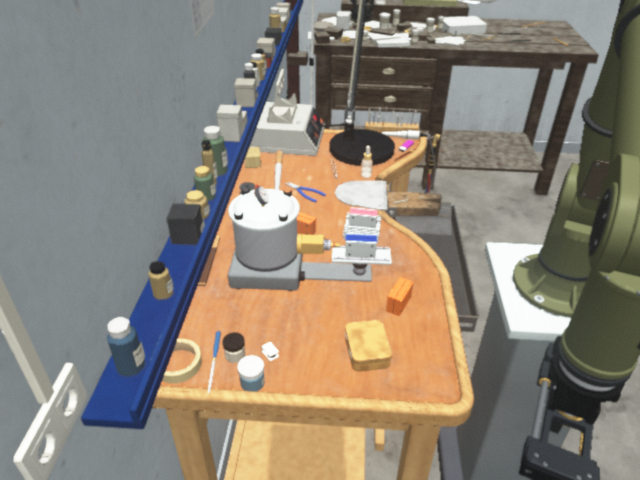

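```bash
cat > h.py <<'E'
from cell import env
import cv2,numpy as np
from scipy.spatial.transform import Rotation as R
def cam(n):
    c=env.get_calibration(n); return c,env.read_camera(n)
def K(c):
    f=240/np.tan(np.radians(c["fov_y"]/2)); return np.array([[f,0,c["cx"]],[0,f,c["cy"]],[0,0,1.]]),np.array([c["k1"],0,0,0.])
def plane(c,px,z):
    k,d=K(c);u=cv2.undistortPoints(np.float64(px).reshape(-1,1,2),k,d)[:,0]
    P=np.array(c["pose"]);r=np.c_[u[:,0],-u[:,1],-np.ones(len(u))]@P[:3,:3].T;o=P[:3,3]
    return o+r*((z-o[2])/r[:,2])[:,None]
def proj(c,p):
    k,d=K(c);P=np.linalg.inv(np.array(c["pose"]));q=np.atleast_2d(p)@P[:3,:3].T+P[:3,3]
    return cv2.projectPoints(q*[1,-1,-1],np.zeros(3),np.zeros(3),k,d)[0][:,0]
MASK={"blue":((108,110,90),(125,255,255)),"pink":((160,60,120),(178,255,255)),"brass":((18,110,120),(32,255,255)),"orange":((5,200,180),(14,255,255))}
def blobs(img,col,amin=60,roi=None):
    m=cv2.inRange(cv2.cvtColor(img,cv2.COLOR_BGR2HSV),*map(np.array,MASK[col]))
    if roi: t=np.zeros_like(m);x0,y0,x1,y1=roi;t[y0:y1,x0:x1]=m[y0:y1,x0:x1];m=t
    cs=cv2.findContours(m,0,cv2.CHAIN_APPROX_NONE)[0]
    return sorted([x for x in cs if cv2.contourArea(x)>amin],key=cv2.contourArea,reverse=True)
def rect(c,cnt,z):
    "minAreaRect of contour cast on plane z: centre, sides, yaw of long side (mm, deg)"
    p=plane(c,cnt[:,0],z)[:,:2]*1e3;r=cv2.minAreaRect(p.astype(np.float32));b=cv2.boxPoints(r)
    e=[b[1]-b[0],b[2]-b[1]];e=max(e,key=np.linalg.norm);y=np.degrees(np.arctan2(e[1],e[0]))
    return np.round(r[0],1),np.round(r[1],1),round((y+90)%180-90,1)
def go(x,y,z,yaw=None):
    "shift in tool axes from measured pose to target TCP (m), turn deg about tool z"
    o=env.get_obs();r=R.from_euler("xyz",o["tool_rot"],degrees=True)
    s=r.inv().apply(np.array([x,y,z])-o["tool_pos"]);t=0
    if yaw is not None: t=-((yaw-o["tool_rot"][2]+90)%180-90)
    print("tool shift mm",np.round(s*1e3,1),"turn about tool z deg",round(t,2),"rad",round(np.radians(t),4),"rot",np.round(o["tool_rot"],2))
E
python3 - <<'E'
from h import *
c,i=cam("top")
for col,z,roi in(("blue",.111,(280,240,340,310)),("pink",.062,(360,245,420,310)),("orange",.03,None),("brass",.09,(290,190,330,255))):
    for b in blobs(i,col,10,roi)[:4]:
        print(col,b[:,0].mean(0),rect(c,b,z),cv2.contourArea(b))
cv2.imwrite("pics/crop1.png",cv2.resize(i[190:320,255:425],None,fx=4.5,fy=4.5,interpolation=cv2.INTER_CUBIC))
E
```

```text
blue [309.76744186 269.97674419] (array([485.2,  -1.4]), array([72.6, 23.4]), np.float32(0.7)) 343.0
pink [389.83529412 275.76470588] (array([ 478.9, -181. ]), array([25.9, 74. ]), np.float32(-5.2)) 337.5
brass [308.85882353 215.10588235] (array([609.5,   1.7]), array([63.6, 44.6]), np.float32(0.7)) 403.5
```

View pics/crop1.png

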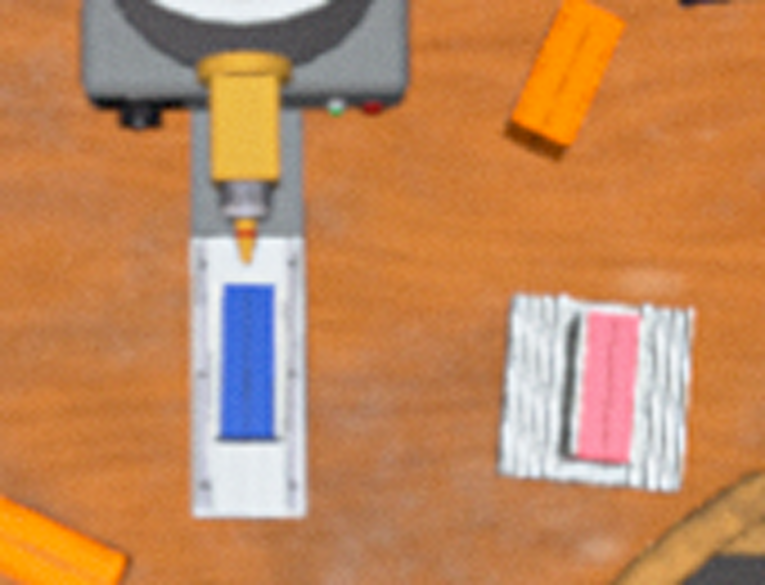

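Could-be candidates (top view): blue mould (310,268) on the injector table; orange moulds (266,313) and (380,206) excluded; navy ring box (415,179) excluded; pink mould (390,275) in the finned block. The crop confirms blue faces the nozzle, pink sits in the slot.

```bash
python3 -m jog '[[0,0,0,0,0,-0.097,0.087],[0,0,0,0,0,-0.097,0.087],[0,0,0,0,0,-0.097,0.087],[0,0,0,0,0,0,0.087]]' 40; python3 - <<'E'
from h import *
go(.47,.15,.24,174.8);go(.47,-.18,.2,174.8)
E
```

```text
time_s: 0.53
tool_pos: [0.2416, 0.6032, 0.2222]
tool_rot: [-180.0, -0.0, 175.0]
force: [-0.2, -0.5, -0.3]
grip_width: 0.0868
grasp_force: 0.0
tool shift mm [-267.1 -431.6  -17.6] turn about tool z deg 0.19 rad 0.0034 rot [-1.7997e+02 -1.0000e-02  1.7499e+02]
tool shift mm [-295.9 -760.3   22.6] turn about tool z deg 0.19 rad 0.0034 rot [-1.7997e+02 -1.0000e-02  1.7499e+02]
```

```bash
python3 -m jog '[[-0.0223,-0.036,-0.0015,0,0,0,0.087],[-0.0223,-0.036,-0.0015,0,0,0,0.087],[-0.0223,-0.036,-0.0015,0,0,0,0.087],[-0.0223,-0.036,-0.0015,0,0,0,0.087],[-0.0223,-0.036,-0.0015,0,0,0,0.087],[-0.0223,-0.036,-0.0015,0,0,0,0.087],[-0.0223,-0.036,-0.0015,0,0,0,0.087],[-0.0223,-0.036,-0.0015,0,0,0,0.087],[-0.0223,-0.036,-0.0015,0,0,0,0.087],[-0.0223,-0.036,-0.0015,0,0,0,0.087],[-0.0223,-0.036,-0.0015,0,0,0,0.087],[-0.0223,-0.036,-0.0015,0,0,0,0.087]]'
python3 -m jog '[[-0.003,-0.033,0.004,0,0,0,0.087],[-0.003,-0.033,0.004,0,0,0,0.087],[-0.003,-0.033,0.004,0,0,0,0.087],[-0.003,-0.033,0.004,0,0,0,0.087],[-0.003,-0.033,0.004,0,0,0,0.087],[-0.003,-0.033,0.004,0,0,0,0.087],[-0.003,-0.033,0.004,0,0,0,0.087],[-0.003,-0.033,0.004,0,0,0,0.087],[-0.003,-0.033,0.004,0,0,0,0.087],[-0.003,-0.033,0.004,0,0,0,0.087],[0,0,0,0,0,0,0.087],[0,0,0,0,0,0,0.087]]'
python3 - <<'E'
from h import *
c,i=cam("wrist");cv2.imwrite("pics/w1.png",i)
for b in blobs(i,"pink",300)[:3]: print(b[:,0].mean(0),rect(c,b,.062))
go(.479,-.181,.2,174.8)
E
```

```text
time_s: 1.53
tool_pos: [0.4661, 0.1548, 0.2406]
tool_rot: [179.9, 0.0, 174.7]
force: [1.3, 0.8, -0.4]
grip_width: 0.0871
grasp_force: 0.0
time_s: 2.53
tool_pos: [0.4652, -0.1766, 0.2001]
tool_rot: [-180.0, -0.0, 174.4]
force: [0.2, 1.0, 0.4]
grip_width: 0.0871
grasp_force: 0.0
[313.36032389 243.94736842] (array([ 480.3, -180.7]), array([25.6, 72.7]), np.float32(-5.1))
tool shift mm [-13.9  -5.    0.1] turn about tool z deg -0.15 rad -0.0025 rot [ 1.7996e+02 -1.0000e-02  1.7465e+02]
```

View pics/w1.png

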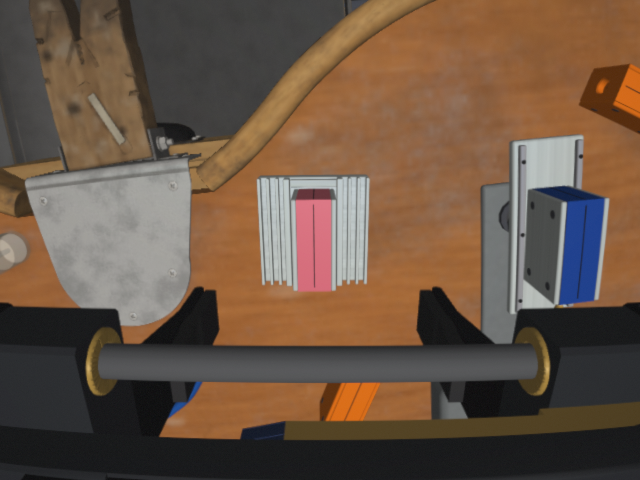

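The wrist view shows the pink mould at (313,240) in the fins (258–370,177–287), blue mould at (567,245); both views agree on pink ≈ (0.480,-0.181).

```bash
python3 - <<'E'
from h import *
i=cv2.imread("pics/w1.png");c=env.get_calibration("wrist")
h=cv2.cvtColor(i,cv2.COLOR_BGR2HSV);m=((h[...,1]<60)&(h[...,2]>90)).astype(np.uint8)*255
t=np.zeros_like(m);t[165:300,245:385]=m[165:300,245:385]
p=cv2.findNonZero(cv2.morphologyEx(t,cv2.MORPH_OPEN,np.ones((2,2))))
print(rect(c,p,.023),cv2.minAreaRect(p))
E
python3 -m jog '[[-0.008,-0.002,0.016,0,0,0,0.087],[-0.007,-0.002,0.016,0,0,0,0.087],[0,0,0.017,0,0,0,0.087],[0,0,0.017,0,0,0,0.087],[0,0,0.017,0,0,0,0.087],[0,0,0.017,0,0,0,0.087],[0,0,0.017,0,0,0,0.087],[0,0,0.017,0,0,0,0.087],[0,0,0.017,0,0,0,0.087],[0,0,0.017,0,0,0,0.087],[0,0,0,0,0,0,0.087],[0,0,0,0,0,0,0.087]]'
```

```text
(array([ 484.4, -178.4]), array([ 92.6, 102.3]), np.float32(-4.9)) ((314.0, 233.5), (115.0, 112.0), 90.0)
time_s: 3.58
tool_pos: [0.4801, -0.1782, 0.0318]
tool_rot: [180.0, -0.1, 174.9]
force: [0.2, -0.5, -0.9]
grip_width: 0.087
grasp_force: 0.0
```

```bash
python3 -m jog '[[0,-0.0025,0,0,0,0,0.06],[0,0,0,0,0,0,0.0],[0,0,0,0,0,0,0.0],[0,0,0,0,0,0,0.0],[0,0,0,0,0,0,0.0],[0,0,0,0,0,0,0.0],[0,0,0,0,0,0,0.0],[0,0,0,0,0,0,0.0]]' 40
```

```text
time_s: 4.25
tool_pos: [0.4803, -0.1824, 0.0323]
tool_rot: [180.0, 0.0, 174.9]
force: [-0.3, 0.4, 0.7]
grip_width: 0.0412
grasp_force: 0.0
```

```bash
python3 -m jog '[[0,0,0,0,0,0,0.0],[0,0,0,0,0,0,0.0],[0,0,0,0,0,0,0.0],[0,0,0,0,0,0,0.0]]'
```

```text
time_s: 4.58
tool_pos: [0.4803, -0.1822, 0.0323]
tool_rot: [180.0, -0.0, 174.9]
force: [0.3, 0.6, 0.6]
grip_width: 0.0336
grasp_force: 40.0
```

```bash
python3 -m jog '[[0,0,-0.01,0,0,0,0],[0,0,-0.015,0,0,0,0],[0,0,-0.02,0,0,0,0],[0,0,-0.02,0,0,0,0],[0,0,-0.02,0,0,0,0],[0,0,-0.025,0,0,0,0],[0,0,-0.025,0,0,0,0],[0,0,-0.025,0,0,0,0]]'
python3 -m jog '[[-0.0042,0.026,0,0,0,0,0],[-0.0042,0.026,0,0,0,0,0],[-0.0042,0.026,0,0,0,0,0],[-0.0042,0.026,0,0,0,0,0],[-0.0042,0.026,0,0,0,0,0],[-0.0042,0.026,0,0,0,0,0],[-0.0042,0.026,0,0,0,0,0],[-0.0042,0.026,0,0,0,0,0],[-0.0042,0.026,0,0,0,0,0],[-0.0042,0.026,0,0,0,0,0],[0,0.026,0,0,0,0,0],[0,0.026,0,0,0,0,0]]'
python3 - <<'E'
from h import *
go(.55,.125,.0195)
c,i=cam("top")
h=cv2.cvtColor(i,cv2.COLOR_BGR2HSV);t=np.zeros(i.shape[:2],np.uint8)
# slot area picture + surroundings
cv2.imwrite("pics/top2.png",np.hstack([cv2.resize(i[240:315,350:425],None,fx=5,fy=5),cv2.resize(i[190:330,170:330],(428,375))]))
E
```

```text
time_s: 5.25
tool_pos: [0.4796, -0.1827, 0.1937]
tool_rot: [-180.0, -0.0, 174.8]
force: [1.1, 0.1, -2.0]
grip_width: 0.0339
grasp_force: 40.0
time_s: 6.25
tool_pos: [0.55, 0.1253, 0.1925]
tool_rot: [-180.0, -0.0, 174.8]
force: [-0.4, 0.2, -2.0]
grip_width: 0.0342
grasp_force: 40.0
tool shift mm [-1.00e-01 -1.00e-01  1.73e+02] turn about tool z deg 0 rad 0.0 rot [-179.96   -0.    174.81]
```

View pics/top2.png

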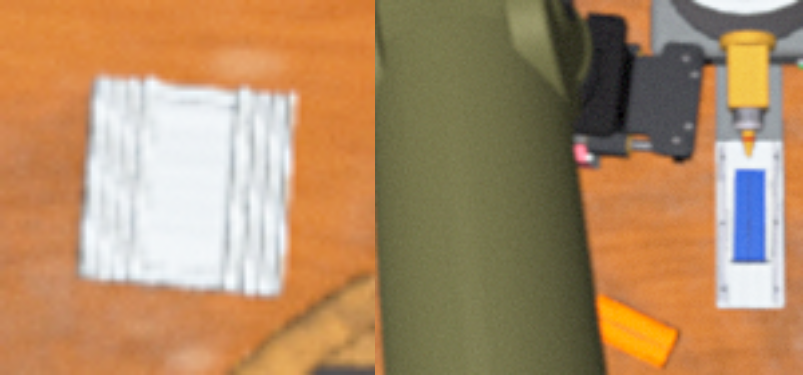

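```bash
python3 -m jog '[[0,0,0.015,0,0,0,0],[0,0,0.02,0,0,0,0],[0,0,0.02,0,0,0,0],[0,0,0.02,0,0,0,0],[0,0,0.02,0,0,0,0],[0,0,0.02,0,0,0,0],[0,0,0.02,0,0,0,0],[0,0,0.015,0,0,0,0],[0,0,0.01,0,0,0,0],[0,0,0.007,0,0,0,0],[0,0,0.004,0,0,0,0],[0,0,0.002,0,0,0,0]]'
python3 -m jog '[[0,0,0.001,0,0,0,0],[0,0,0,0,0,0,0]]'
```

```text
time_s: 7.3
tool_pos: [0.5503, 0.1245, 0.0193]
tool_rot: [-180.0, 0.0, 174.9]
force: [-0.2, 0.3, -2.4]
grip_width: 0.0337
grasp_force: 40.0
time_s: 7.47
tool_pos: [0.5506, 0.1247, 0.0189]
tool_rot: [180.0, 0.1, 174.9]
force: [0.3, 0.1, -2.2]
grip_width: 0.0336
grasp_force: 40.0
```

```bash
python3 - <<'E'
from h import *
c=env.get_calibration("top")
q=np.array([(97,77),(295,93),(282,296),(79,277)])/5+[350,240]-.4
p=plane(c,q,.023);print(np.round(p*1e3,1),p.mean(0)); 
d=(p[0]+p[1]-p[2]-p[3]);print(np.degrees(np.arctan2(d[1],d[0])));d=(p[0]+p[3]-p[1]-p[2]);print(np.degrees(np.arctan2(-d[0],d[1])))
E
```

```text
[[ 530.2 -139.1   23. ]
 [ 523.7 -232.2   23. ]
 [ 429.1 -224.4   23. ]
 [ 437.  -130.3   23. ]] [ 0.48002255 -0.18148353  0.023     ]
-5.048606946503824
-4.394534146421758
```

```bash
python3 -m jog '[[0,0,0.0005,0,0,0,0.06],[0,0,0,0,0,0,0.06],[0,0,0,0,0,0,0.06],[0,0,0,0,0,0,0.06],[0,0,0,0,0,0,0.06],[0,0,-0.01,0,0,0,0.07],[0,0,-0.025,0,0,0,0.087],[0,0,-0.03,0,0,0,0.087],[0,0,-0.03,0,0,0,0.087],[0,0,-0.03,0,0,0,0.087],[0,0,-0.03,0,0,0,0.087],[0,0,-0.03,0,0,0,0.087]]'
python3 - <<'E'
from h import *
go(.475,-.005,.24,180.7)
E
```

```text
time_s: 8.47
tool_pos: [0.5499, 0.1243, 0.2053]
tool_rot: [180.0, 0.0, 174.8]
force: [0.8, 0.0, 1.1]
grip_width: 0.0865
grasp_force: 0.0
tool shift mm [  62.9 -135.5  -34.9] turn about tool z deg -5.87 rad -0.1024 rot [1.7997e+02 5.0000e-02 1.7483e+02]
```

```bash
python3 -m jog '[[0.010,-0.022,-0.006,0,0,0,0.087],[0.010,-0.022,-0.006,0,0,0,0.087],[0.010,-0.022,-0.006,0,0,0,0.087],[0.010,-0.022,-0.006,0,0,0,0.087],[0.010,-0.022,-0.006,0,0,0,0.087],[0.012,-0.025,-0.005,0,0,0,0.087],[0,0,0,0,0,-0.1024,0.087],[0,0,0,0,0,0,0.087],[0,0,0,0,0,0,0.087]]'
python3 - <<'E'
from h import *
c,i=cam("wrist");cv2.imwrite("pics/w2.png",i)
for b in blobs(i,"blue",300)[:3]: print(b[:,0].mean(0),rect(c,b,.111))
for n in ("top",):
  c2,i2=cam(n)
  for b in blobs(i2,"pink",50,(160,160,420,320)): print(b[:,0].mean(0),rect(c2,b,.048))
print(env.get_obs()["tool_pos"])
E
```

```text
time_s: 9.22
tool_pos: [0.4763, -0.004, 0.2385]
tool_rot: [179.9, 0.1, -179.4]
force: [-0.1, 0.4, 0.1]
grip_width: 0.0868
grasp_force: 0.0
[320.00389105 241.35797665] (array([486.4,  -1. ]), array([25.4, 72.9]), np.float32(-0.0))
[252.89333333 242.57333333] (array([549.6, 126. ]), array([22. , 72.5]), np.float32(-5.0))
[ 0.47635365 -0.00341511  0.23788523]
```

View pics/w2.png

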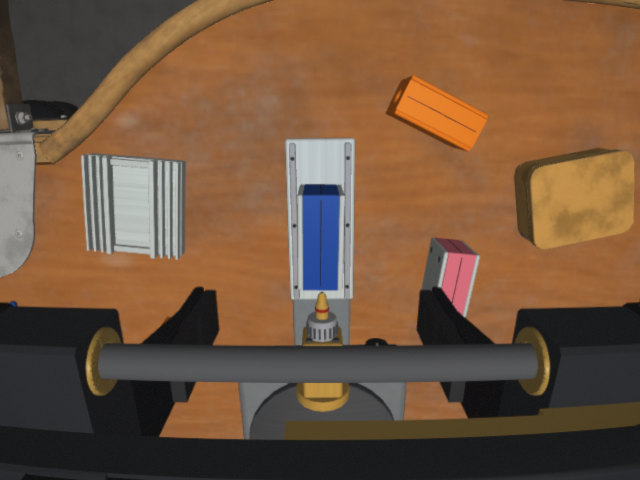

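The wrist view: blue mould (320,240), nozzle tip (322,293), table front corners (286,139),(355,139), pink parked upright at (455,270), empty slot (133,205).

```bash
python3 - <<'E'
from h import *
c=env.get_calibration("wrist")
p=plane(c,[(286,139.5),(355,139.5),(291.5,298),(351.5,298)],.063)*1e3;print(np.round(p,1))
a=(p[2]+p[3]-p[0]-p[1])/2;print("yaw",np.degrees(np.arctan2(a[1],a[0])))
print("tip",plane(c,[(322,293)],.087)*1e3)
i=cv2.imread("pics/w2.png");go(.4865,-.001,.081,180)
b=blobs(i,"brass",20,(300,280,345,300));print([ (x[:,0].min(0),x[:,0].max(0)) for x in b])
E
```

```text
[[415.3 -28.5  63. ]
 [414.6  26.3  63. ]
 [552.4 -24.9  63. ]
 [551.8  28.3  63. ]]
yaw 1.1724581128106277
tip [[536.44032002   1.65466331  87.        ]]
tool shift mm [-10.2   2.3 156.9] turn about tool z deg 0.69 rad 0.012 rot [ 1.7999e+02  1.0000e-02 -1.7931e+02]
[(array([318, 293], dtype=int32), array([325, 299], dtype=int32))]
```

```bash
python3 -m jog '[[-0.005,0.001,0.017,0,0,0,0.087],[-0.005,0.0013,0.017,0,0,0,0.087],[0,0,0.017,0,0,0,0.087],[0,0,0.017,0,0,0,0.087],[0,0,0.017,0,0,0,0.087],[0,0,0.017,0,0,0,0.087],[0,0,0.017,0,0,0,0.087],[0,0,0.017,0,0,0,0.06],[0,0,0.017,0,0,0,0.05],[0,0,0.004,0,0,0,0.05],[0,0,0,0,0,0,0.05],[0,0,0,0,0,0,0.05]]'
```

```text
time_s: 10.32
tool_pos: [0.4865, -0.0015, 0.081]
tool_rot: [-180.0, -0.0, -179.3]
force: [-1.2, 0.6, -0.4]
grip_width: 0.0611
grasp_force: 0.0
```

```bash
python3 -m jog '[[0,0,0,0,0,0,0],[0,0,0,0,0,0,0],[0,0,0,0,0,0,0],[0,0,0,0,0,0,0],[0,0,0,0,0,0,0],[0,0,0,0,0,0,0],[0,0,0,0,0,0,0],[0,0,0,0,0,0,0]]' 40
python3 -m jog '[[0,0,-0.01,0,0,0,0],[0,0,-0.015,0,0,0,0],[0,0,-0.02,0,0,0,0],[0,0,-0.02,0,0,0,0]]'
python3 - <<'E'
from h import *
go(.480,-.1818,.08,175.1)
E
```

```text
time_s: 10.98
tool_pos: [0.4866, -0.0018, 0.0814]
tool_rot: [180.0, 0.1, -179.3]
force: [-0.6, -0.1, 5.6]
grip_width: 0.0339
grasp_force: 40.0
time_s: 11.32
tool_pos: [0.4852, -0.0022, 0.1461]
tool_rot: [-180.0, -0.1, -179.3]
force: [-0.5, 0.3, -2.2]
grip_width: 0.0337
grasp_force: 40.0
tool shift mm [   7.3 -179.5   66.2] turn about tool z deg 5.61 rad 0.0978 rot [-1.7996e+02 -1.1000e-01 -1.7929e+02]
```

```bash
python3 -m jog '[[0.001,-0.03,0,0,0,0,0],[0.001,-0.03,0,0,0,0,0],[0.001,-0.03,0,0,0,0,0],[0.001,-0.03,0,0,0,0,0],[0.001,-0.03,0,0,0,0,0],[0.001,-0.03,0,0,0,0,0],[0,0,0.02,0,0,0.098,0],[0,0,0.02,0,0,0,0],[0,0,0.02,0,0,0,0],[0,0,0,0,0,0,0],[0,0,0,0,0,0,0]]'
python3 - <<'E'
from h import *
print(env.get_obs()["tool_pos"])
c,i=cam("wrist");print(c["pose"][:3,3] if hasattr(c["pose"],"shape") else 0)
for b in blobs(i,"blue",300)[:2]: print(b[:,0].mean(0),rect(c,b,env.get_obs()["tool_pos"][2]+.03))
cv2.imwrite("pics/w3.png",i)
go(.480,-.1818,.0323,175.1)
E
```

```text
time_s: 12.23
tool_pos: [0.4813, -0.1817, 0.0851]
tool_rot: [-180.0, -0.2, 175.1]
force: [-0.5, 0.1, -0.4]
grip_width: 0.0336
grasp_force: 40.0
[ 0.48130199 -0.1817464   0.08512978]
[ 0.40127963 -0.17402985  0.24762118]
[317.6904277  299.54378819] (array([ 462.6, -179.3]), array([25.6, 35.4]), np.float32(-5.3))
[334.00724638 401.23188406] (array([ 505.5, -176.7]), array([12.4, 17.3]), np.float32(-5.1))
tool shift mm [ 2.4  0.  53.9] turn about tool z deg 0.01 rad 0.0002 rot [-1.7998e+02 -2.0000e-02  1.7511e+02]
```

View pics/w3.png

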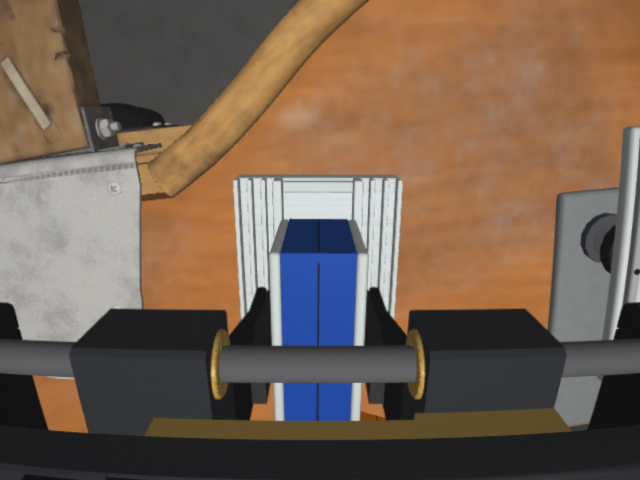

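```bash
python3 - <<'E'
from h import *
c=env.get_calibration("wrist");z=env.get_obs()["tool_pos"][2]
print("mould bottom front edge",plane(c,[(285,219.5),(353,219.5)],z-.018)*1e3)
print("mould top front edge",plane(c,[(272,252),(365,252)],z+.030)*1e3)
print("walls",plane(c,[(283,195),(355,195)],.026)*1e3)
print("block front",plane(c,[(236,178),(401,178)],.023)*1e3)
print("lip", plane(c,[(319,181),(319,192)],.020)*1e3)
E
```

```text
mould bottom front edge [[ 445.93084446 -192.74514981   68.2299623 ]
 [ 448.51460793 -162.4751231    68.2299623 ]]
mould top front edge [[ 445.04096157 -193.39474426  116.2299623 ]
 [ 447.69677542 -162.26897388  116.2299623 ]]
walls [[ 442.5080052  -196.69291103   26.        ]
 [ 445.82938157 -157.78958041   26.        ]]
block front [[ 431.43162169 -221.57354642   23.        ]
 [ 439.08883456 -131.93514936   23.        ]]
lip [[ 437.52053392 -176.66299871   20.        ]
 [ 443.64115562 -177.18101923   20.        ]]
```

```bash
python3 -m jog '[[0.0015,0.0005,0.01,0,0,0,0],[0,0,0.012,0,0,0,0],[0,0,0.01,0,0,0,0],[0,0,0.006,0,0,0,0],[0,0,0.005,0,0,0,0],[0,0,0.004,0,0,0,0],[0,0,0.003,0,0,0,0],[0,0,0.0015,0,0,0,0],[0,0,0.001,0,0,0,0],[0,0,0,0,0,0,0]]'
```

```text
time_s: 13.12
tool_pos: [0.4811, -0.1814, 0.0333]
tool_rot: [180.0, 0.0, 175.1]
force: [0.1, -0.0, -0.9]
grip_width: 0.0338
grasp_force: 40.0
```

```bash
python3 -m jog '[[0,0,0.0008,0,0,0,0],[0,0,0,0,0,0,0.06],[0,0,0,0,0,0,0.06],[0,0,0,0,0,0,0.06],[0,0,0,0,0,0,0.06],[0,0,0,0,0,0,0.06],[0,0,-0.01,0,0,0,0.07],[0,0,-0.025,0,0,0,0.087],[0,0,-0.03,0,0,0,0.087],[0,0,-0.035,0,0,0,0.087],[0,0,-0.04,0,0,0,0.087],[0,0,-0.04,0,0,0,0.087]]'
python3 - <<'E'
from h import *
c,i=cam("wrist");
for b in blobs(i,"blue",300)[:2]: print("blue",b[:,0].mean(0),rect(c,b,.062))
c,i=cam("top")
for b in blobs(i,"blue",50,(360,230,420,310))[:2]: print("top blue",rect(c,b,.062))
go(.550,.125,.21,174.9)
E
```

```text
time_s: 14.12
tool_pos: [0.4803, -0.1816, 0.2148]
tool_rot: [180.0, 0.0, 175.1]
force: [1.4, 0.0, -0.1]
grip_width: 0.0851
grasp_force: 0.0
blue [317.96694215 221.12809917] (array([ 481.3, -180.5]), array([25.4, 72.7]), np.float32(-5.6))
top blue (array([ 458.2, -178.9]), array([22.5, 27.2]), np.float32(-0.5))
top blue (array([ 505.3, -184.3]), array([20.7, 21.2]), np.float32(-7.5))
tool shift mm [-38.3 312.6  10.5] turn about tool z deg 0.17 rad 0.003 rot [-180.      0.74  175.07]
```

```bash
python3 -m jog '[[-0.0038,0.0284,0,0,0,0,0.087],[-0.0038,0.0284,0,0,0,0,0.087],[-0.0038,0.0284,0,0,0,0,0.087],[-0.0038,0.0284,0,0,0,0,0.087],[-0.0038,0.0284,0,0,0,0,0.087],[-0.0038,0.0284,0,0,0,0,0.087],[-0.0038,0.0284,0,0,0,0,0.087],[-0.0038,0.0284,0,0,0,0,0.087],[-0.0038,0.0284,0,0,0,0,0.087],[-0.0038,0.0284,0,0,0,0,0.087],[0,0.0284,0,0,0,0,0.087],[0,0,0,0,0,0,0.087]]'
python3 - <<'E'
from h import *
go(.5503,.1245,.0185,174.9)
E
```

```text
time_s: 15.22
tool_pos: [0.5449, 0.1343, 0.2122]
tool_rot: [179.8, -0.0, 175.6]
force: [0.3, 0.8, 0.2]
grip_width: 0.0871
grasp_force: 0.0
tool shift mm [ -6.2  -9.9 193.7] turn about tool z deg 0.71 rad 0.0124 rot [ 1.7984e+02 -3.0000e-02  1.7561e+02]
```

```bash
python3 -m jog '[[0,0,0.02,0,0,0,0.087],[0,0,0.01,0,0,0,0.087],[0,0,0,0,0,0,0.087],[0,0,0,0,0,0,0.087]]'
python3 - <<'E'
from h import *
go(.5503,.1245,.0185,174.9)
E
```

```text
time_s: 15.55
tool_pos: [0.5449, 0.1259, 0.182]
tool_rot: [-180.0, -0.1, 175.1]
force: [-0.5, -0.1, 0.4]
grip_width: 0.0873
grasp_force: 0.0
tool shift mm [ -5.7  -0.8 163.5] turn about tool z deg 0.15 rad 0.0026 rot [-1.7995e+02 -8.0000e-02  1.7505e+02]
```

```bash
python3 -m jog '[[-0.0057,-0.0008,0.015,0,0,0,0.087],[0,0,0.02,0,0,0,0.087],[0,0,0.022,0,0,0,0.087],[0,0,0.022,0,0,0,0.087],[0,0,0.022,0,0,0,0.087],[0,0,0.022,0,0,0,0.087],[0,0,0.02,0,0,0,0.07],[0,0,0.015,0,0,0,0.06],[0,0,0.0075,0,0,0,0.06],[0,0,0.004,0,0,0,0.06],[0,0,0,0,0,0,0.06],[0,0,0,0,0,0,0.06]]'
python3 -m jog '[[0,0,0,0,0,0,0],[0,0,0,0,0,0,0],[0,0,0,0,0,0,0],[0,0,0,0,0,0,0],[0,0,0,0,0,0,0],[0,0,0,0,0,0,0],[0,0,0,0,0,0,0],[0,0,0,0,0,0,0]]' 45
```

```text
time_s: 16.55
tool_pos: [0.552, 0.1254, 0.014]
tool_rot: [180.0, 0.1, 175.1]
force: [0.3, -0.2, 0.3]
grip_width: 0.0614
grasp_force: 0.0
time_s: 17.22
tool_pos: [0.5513, 0.1254, 0.0133]
tool_rot: [180.0, 0.0, 175.1]
force: [-0.7, 0.0, 3.0]
grip_width: 0.034
grasp_force: 45.0
```

```bash
python3 -m jog '[[0,0,-0.01,0,0,0,0],[0,0,-0.02,0,0,0,0],[0,0,-0.03,0,0,0,0],[0,0,-0.03,0,0,0,0],[0,0,-0.03,0,0,0,0],[0,0,-0.03,0,0,0,0],[0.013,-0.026,-0.01,0,0,0,0],[0.013,-0.026,0,0,0,0,0],[0.013,-0.026,0,0,0,0,0],[0.013,-0.026,0,0,0,0,0],[0.013,-0.027,0,0,0,0,0],[0,0,0,0,0,-0.105,0]]'
python3 -m jog '[[0,0,0.02,0,0,0,0],[0,0,0.02,0,0,0,0],[0,0,0,0,0,0,0],[0,0,0,0,0,0,0]]'
python3 - <<'E'
from h import *
go(.475,.0005,.0763,181)
c,i=cam("wrist");cv2.imwrite("pics/w4.png",i);print(env.get_obs()["tool_pos"])
E
```

```text
time_s: 18.22
tool_pos: [0.472, -0.0057, 0.1729]
tool_rot: [-179.9, -0.1, -179.3]
force: [1.1, -1.5, -3.0]
grip_width: 0.0337
grasp_force: 45.0
time_s: 18.55
tool_pos: [0.474, 0.0002, 0.1325]
tool_rot: [-180.0, -0.1, -178.9]
force: [-0.4, -0.4, -1.2]
grip_width: 0.0333
grasp_force: 45.0
tool shift mm [-1.1  0.3 56.2] turn about tool z deg 0.11 rad 0.0019 rot [-1.7997e+02 -1.5000e-01 -1.7889e+02]
[4.75098985e-01 3.77727392e-04 1.33445315e-01]
```

View pics/w4.png

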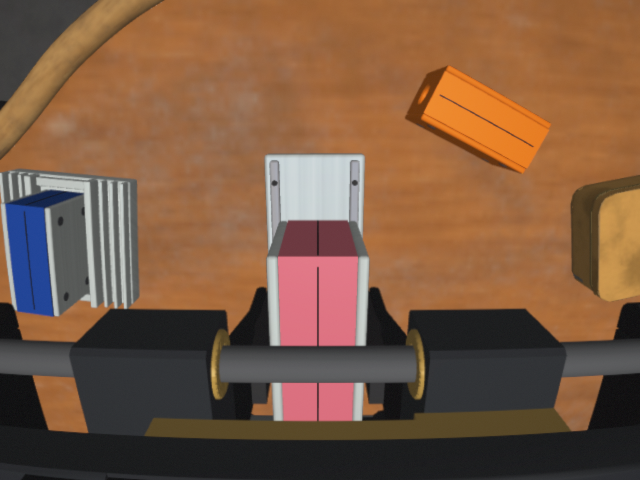

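```bash
python3 - <<'E'
from h import *
c=env.get_calibration("wrist");z=env.get_obs()["tool_pos"][2]-.0133
print("table front",plane(c,[(265.5,155),(364,155)],.063)*1e3)
print("rails out/in",plane(c,[(270.5,165),(280,165),(350,165),(359,165)],.068)*1e3)
print("mould bot",plane(c,[(280,221.5),(354.5,221.5)],z)*1e3)
print("mould top",plane(c,[(267.5,256),(368.5,256)],z+.048)*1e3)
print("seam",plane(c,[(318,222),(318,255)],z)*1e3,plane(c,[(318,256),(318,420)],z+.048)*1e3)
i=cv2.imread("pics/w4.png");print(i[165,262:285].tolist()[::2][:0])
g=cv2.cvtColor(i,6).astype(int);print(g[170,262:286],g[170,344:368])
E
```

```text
table front [[416.63779256 -28.90841219  63.        ]
 [415.59134697  25.58378225  63.        ]]
rails out/in [[421.52236561 -25.63200632  68.        ]
 [421.44075974 -20.44825393  68.        ]
 [420.70629934  17.65152107  68.        ]
 [420.59451401  22.55688632  68.        ]]
mould bot [[439.73661954 -15.98184161 120.14531524]
 [439.10027648  16.4760755  120.14531524]]
mould top [[438.97967079 -15.8731951  168.14531524]
 [438.33398632  16.94534335 168.14531524]]
seam [[439.64377135   0.57963179 120.14531524]
 [454.83415676   0.88037433 120.14531524]] [[438.64930035   0.53685037 168.14531524]
 [504.36345928   1.84210112 168.14531524]]
[]
[112 110 113 153 179 202 210 182 151 161 167 169 170 171 169 153 127 167
 203 210 211 210 207 205] [204 206 208 210 209 193 130 142 163 170 171 172 172 167 153 165 209 208
 192 168 138 124 122 121]
```

```bash
python3 -m jog '[[0,-0.0012,0.01,0,0,-0.002,0],[0,0,0.013,0,0,0,0],[0,0,0.012,0,0,0,0],[0,0,0.008,0,0,0,0],[0,0,0.005,0,0,0,0],[0,0,0.003,0,0,0,0],[0,0,0.002,0,0,0,0],[0,0,0.0015,0,0,0,0],[0,0,0.001,0,0,0,0],[0,0,0,0,0,0,0],[0,0,0,0,0,0,0]]'
python3 - <<'E'
from h import *
go(.4755,-.0005,.0763,181.2);print(env.get_obs()["force"],env.get_obs()["tool_pos"])
E
```

```text
time_s: 19.52
tool_pos: [0.4754, -0.0007, 0.0778]
tool_rot: [180.0, 0.0, -178.8]
force: [0.2, -0.5, -1.4]
grip_width: 0.0337
grasp_force: 45.0
tool shift mm [-0.1  0.2  1.5] turn about tool z deg 0.04 rad 0.0007 rot [ 1.7999e+02  4.0000e-02 -1.7876e+02]
[ 0.18848944 -0.52686448 -1.37508222] [ 0.47544791 -0.00073803  0.07776401]
```

```bash
python3 -m jog '[[0,0,0.0011,0,0,0,0],[-0.004,0,0,0,0,0,0],[-0.006,0,0,0,0,0,0],[-0.006,0,0,0,0,0,0],[-0.005,0,0,0,0,0,0],[-0.003,0,0,0,0,0,0],[0,0,0,0,0,0,0],[0,0,0,0,0,0,0]]' 60
python3 - <<'E'
from h import *
for k in range(4):
    env.read_camera("side");o=env.get_obs();print(o["force"],o["tool_pos"])
E
```

```text
time_s: 20.18
tool_pos: [0.4994, -0.0003, 0.0763]
tool_rot: [-180.0, -0.0, -178.8]
force: [1.6, -0.7, -1.6]
grip_width: 0.0336
grasp_force: 60.0
[ 0.17315432  0.21146346 -1.80952452] [ 4.99155563e-01 -3.11968318e-04  7.62726263e-02]
[ 0.2989807   0.01332524 -1.78140485] [ 4.99002203e-01 -3.04117292e-04  7.62757263e-02]
[ 0.49077999  0.46575356 -1.98197419] [ 4.98929668e-01 -2.92699623e-04  7.62799930e-02]
[-0.36306921 -0.53443771 -1.15668257] [ 4.98885124e-01 -2.93567777e-04  7.63044397e-02]
```

```bash
for k in 1; do :; done
python3 -m jog '[[-0.002,0,0,0,0,0,0],[-0.002,0,0,0,0,0,0],[0,0,0,0,0,0,0]]'
python3 -m jog '[[-0.001,0,0,0,0,0,0],[0,0,0,0,0,0,0]]'
python3 -m jog '[[-0.001,0,0,0,0,0,0],[0,0,0,0,0,0,0]]'
python3 -m jog '[[-0.001,0,0,0,0,0,0],[0,0,0,0,0,0,0]]'
python3 -m jog '[[-0.001,0,0,0,0,0,0],[0,0,0,0,0,0,0]]'
```

```text
time_s: 20.63
tool_pos: [0.5037, -0.0001, 0.0765]
tool_rot: [180.0, 0.0, -178.8]
force: [0.1, -0.0, -2.0]
grip_width: 0.0333
grasp_force: 60.0
time_s: 20.8
tool_pos: [0.5044, -0.0001, 0.0764]
tool_rot: [-180.0, 0.0, -178.8]
force: [0.2, 0.4, -2.1]
grip_width: 0.0334
grasp_force: 60.0
time_s: 20.97
tool_pos: [0.5053, -0.0001, 0.0764]
tool_rot: [180.0, 0.0, -178.8]
force: [0.0, -1.2, -1.8]
grip_width: 0.0332
grasp_force: 60.0
time_s: 21.13
tool_pos: [0.5058, -0.0001, 0.0763]
tool_rot: [180.0, -0.1, -178.8]
force: [-0.3, 0.3, -0.1]
grip_width: 0.0337
grasp_force: 60.0
time_s: 21.3
tool_pos: [0.5065, -0.0001, 0.0763]
tool_rot: [180.0, -0.1, -178.8]
force: [-3.8, 0.1, 2.3]
grip_width: 0.0334
grasp_force: 60.0
```

```bash

python3 -m jog '[[-0.001,0,0,0,0,0,0],[-0.001,0,0,0,0,0,0],[0,0,0,0,0,0,0]]'
python3 -m jog '[[-0.001,0,0,0,0,0,0],[0,0,0,0,0,0,0],[0,0,0,0,0,0,0]]'
python3 -m jog '[[-0.001,0,0,0,0,0,0],[0,0,0,0,0,0,0],[0,0,0,0,0,0,0],[0,0,0,0,0,0,0]]'
python3 - <<'E'
from h import *
F=[]
for k in range(6):
    i=env.read_camera("side");o=env.get_obs();F.append(o["force"])
print(np.mean(F,0),o["tool_pos"],o["tool_rot"])
cv2.imwrite("pics/s5.png",cv2.resize(i[215:275,290:400],None,fx=7,fy=7,interpolation=cv2.INTER_CUBIC))
E
```

```text
time_s: 21.55
tool_pos: [0.5081, -0.0001, 0.0763]
tool_rot: [180.0, -0.1, -178.8]
force: [-5.7, -0.4, 3.7]
grip_width: 0.0334
grasp_force: 60.0
time_s: 21.8
tool_pos: [0.5087, -0.0001, 0.0763]
tool_rot: [180.0, -0.2, -178.8]
force: [-6.8, -0.4, 4.2]
grip_width: 0.0336
grasp_force: 60.0
time_s: 22.13
tool_pos: [0.5094, -0.0, 0.0763]
tool_rot: [180.0, -0.2, -178.8]
force: [-8.1, 0.5, 5.5]
grip_width: 0.0336
grasp_force: 60.0
[-7.83933089 -0.13973636  4.77171039] [ 5.09396269e-01 -1.96359633e-05  7.62950001e-02] [ 179.97611568   -0.2281727  -178.76207128]
```

View pics/s5.png

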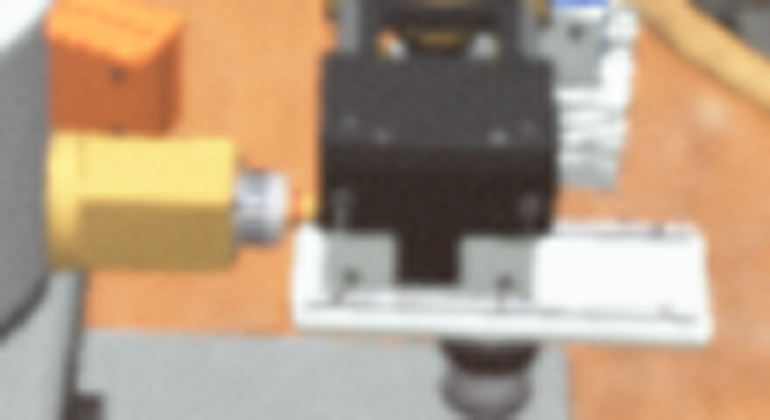

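```bash

python3 -m jog '[[-0.001,0,-0.0002,0,0,0,0],[0,0,0,0,0,0,0],[0,0,0,0,0,0,0]]'
python3 -m jog '[[-0.001,0,-0.0001,0,0,0,0],[0,0,0,0,0,0,0],[0,0,0,0,0,0,0],[0,0,0,0,0,0,0],[0,0,0,0,0,0,0],[0,0,0,0,0,0,0]]'
python3 - <<'E'
from h import *
F=[]
im=[]
for k in range(6):
    im.append(env.read_camera("side").astype(float));o=env.get_obs();F.append(o["force"])
print(np.mean(F,0),o["tool_pos"],o["tool_rot"])
i=np.mean(im,0).astype(np.uint8)
c=env.get_calibration("side")
a=np.radians(1.25);t=np.array([.5365,.0015,.087]);ax=np.array([np.cos(a),np.sin(a),0])
for d in(0,6,16,22): print(d,proj(c,t+ax*d/1e3).round(1))
j=cv2.imread("pics/side0.png")
for r in(243,244,245): print("now",[(x,*i[r,x]) for x in range(324,340)])
for r in(243,244,245): print("rest",[(x,*j[r,x]) for x in range(324,346)])
E
```

```text
time_s: 22.68
tool_pos: [0.5102, 0.0, 0.0763]
tool_rot: [180.0, -0.3, -178.8]
force: [-7.7, 0.5, 4.3]
grip_width: 0.0337
grasp_force: 60.0
time_s: 23.18
tool_pos: [0.5108, 0.0, 0.0763]
tool_rot: [180.0, -0.3, -178.8]
force: [-9.8, 0.2, 4.5]
grip_width: 0.0335
grasp_force: 60.0
[-8.62489732  0.30022814  5.3220774 ] [5.10781888e-01 1.07373770e-05 7.63346186e-02] [ 179.97409066   -0.30246192 -178.76390168]
0 [[339.8 245. ]]
6 [[337.3 244.9]]
16 [[333.1 244.7]]
22 [[330.5 244.6]]
now [(324, np.uint8(202), np.uint8(200), np.uint8(199)), (325, np.uint8(224), np.uint8(216), np.uint8(212)), (326, np.uint8(224), np.uint8(217), np.uint8(213)), (327, np.uint8(221), np.uint8(213), np.uint8(209)), (328, np.uint8(235), np.uint8(230), np.uint8(228)), (329, np.uint8(239), np.uint8(237), np.uint8(235)), (330, np.uint8(212), np.uint8(220), np.uint8(232)), (331, np.uint8(143), np.uint8(169), np.uint8(233)), (332, np.uint8(108), np.uint8(162), np.uint8(238)), (333, np.uint8(109), np.uint8(181), np.uint8(235)), (334, np.uint8(82), np.uint8(135), np.uint8(180)), (335, np.uint8(57), np.uint8(76), np.uint8(
[... 4589 characters left out ...]
int8(193), np.uint8(235)), (333, np.uint8(95), np.uint8(153), np.uint8(225)), (334, np.uint8(92), np.uint8(145), np.uint8(219)), (335, np.uint8(104), np.uint8(174), np.uint8(226)), (336, np.uint8(115), np.uint8(194), np.uint8(231)), (337, np.uint8(123), np.uint8(203), np.uint8(236)), (338, np.uint8(127), np.uint8(205), np.uint8(237)), (339, np.uint8(136), np.uint8(201), np.uint8(235)), (340, np.uint8(156), np.uint8(196), np.uint8(231)), (341, np.uint8(170), np.uint8(198), np.uint8(231)), (342, np.uint8(176), np.uint8(201), np.uint8(232)), (343, np.uint8(172), np.uint8(195), np.uint8(229)), (344, np.uint8(165), np.uint8(187), np.uint8(221)), (345, np.uint8(163), np.uint8(179), np.uint8(198))]
```

```bash

python3 -m jog '[[-0.0011,0,-0.0001,0,0,0,0],[0,0,0,0,0,0,0],[0,0,0,0,0,0,0],[0,0,0,0,0,0,0],[0,0,0,0,0,0,0],[0,0,0,0,0,0,0],[0,0,0,0,0,0,0],[0,0,0,0,0,0,0]]'
python3 - <<'E'
from h import *
F=[];im=[]
for k in range(8):
    im.append(env.read_camera("side").astype(float));o=env.get_obs();F.append(o["force"])
print(np.mean(F,0),o["tool_pos"],o["tool_rot"],o["grasp_force"])
i=np.mean(im,0)
for r in(243,244,245): print([tuple(i[r,x].astype(int).tolist()) for x in range(329,336)])
t,i=cam("top");
c,w=cam("wrist");z=o["tool_pos"][2]-.0133+.048
for b in blobs(w,"pink",100): print(rect(c,b,z),b[:,0].min(0),b[:,0].max(0))
for b in blobs(w,"blue",300)[:2]: print(rect(c,b,.062))
cv2.imwrite("pics/w6.png",w)
E
```

```text
time_s: 24.15
tool_pos: [0.5115, 0.0, 0.0763]
tool_rot: [180.0, -0.3, -178.8]
force: [-9.7, 0.3, 5.2]
grip_width: 0.0336
grasp_force: 60.0
[-9.52814861 -0.10222273  5.54777138] [5.11520934e-01 4.70337326e-05 7.63402849e-02] [ 179.97096746   -0.34714326 -178.7641913 ] 60.00002550892532
[(238, 234, 233), (205, 204, 221), (134, 156, 225), (108, 171, 230), (97, 163, 210), (67, 106, 137), (53, 64, 77)]
[(232, 229, 229), (192, 191, 214), (126, 153, 224), (115, 187, 237), (102, 175, 217), (67, 109, 137), (51, 63, 75)]
[(221, 218, 220), (173, 177, 202), (112, 142, 208), (106, 176, 228), (93, 158, 199), (62, 97, 122), (45, 54, 66)]
(array([4.917e+02, 3.000e-01]), array([33.3, 26.2]), np.float32(1.2)) [278 255] [357 345]
(array([532.4,   7.9]), array([16.8, 12.5]), np.float32(1.1)) [319 383] [353 420]
(array([532.6,  -5.7]), array([16.8, 12.5]), np.float32(1.2)) [282 383] [316 420]
```

View pics/w6.png

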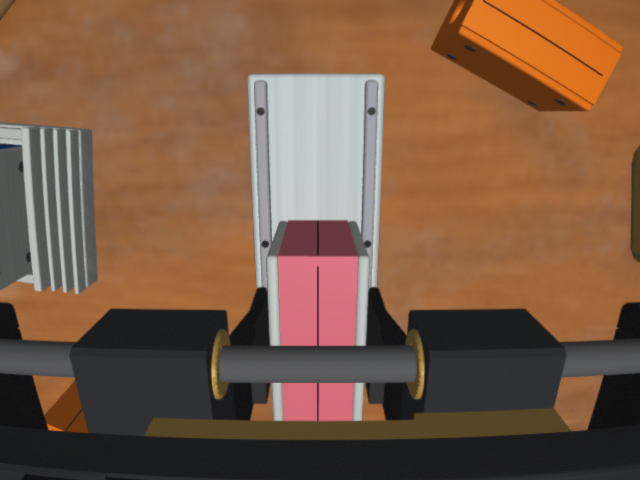

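The wrist view shows the pink mould straight between the rails at (318,300). In the side view the red ring, at about column 331, now meets the collar at column 330, so the nozzle is about 5.5–6 mm in. The blue mould was last seen home in the slot.

```bash
python3 -c "
from cell import env
print(env.sign_off())"
```

```text
the job is handed in; nothing more can be done
None
```

Job handed in, with no verdict returned: the blue mould stands in the chill slot, and the pink mould, gripped at 60 N, holds the nozzle about 5.5–6 mm in by my estimate from the side view and tool travel.

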